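# Pull the reject tray into the taped bay

## Robot

A 7-joint arm with a two-finger parallel gripper is mounted at the origin on a cart in front of the work surface, level with it; the furniture and walls round the work are solid. World frame = base frame: x ahead of the robot, y to its left, z up, the work surface at z = 0. Lengths are in m, angles in rad, forces in N, time in s.
With the tool pointing down it reaches from about 0.425 to 0.875 m from the base axis. Payload 8.4 kg.
Tool frame: the origin (TCP) lies on the centre line of the jaws, within the pads' length; the fingertips stand 14 mm ahead of it and the grasp point (between the pads) lies 5 mm behind it; z points along the fingers, y is the line along which they close (so a half turn about z gives the same grasp; the last joint's range is limited). The gripper opens to 85 mm and grips with 20 to 120 N. Pads are 22 mm wide; open, the fingers measure 114 mm over their backs; the gripper's body (76 mm by 85 mm) begins 54 mm behind the grasp point. The pads swing forward as they close: fully open they stand 13 mm farther back than shut.
Start: joints at [-1.444, 0.333, 0.04, 1.465, -0.013, 1.343, -0.059], TCP at [0.146, 0.633, 0.213] pointing down, gripper open.
Joint ranges: [-2.58, 2.58], [-0.38, 2.09], [-1.3, 1.39], [0.25, 2.4], [-1.5, 4.64], [0.08, 2.09], [-2.65, 2.65]. Speed limits (rad/s): [2.22, 2.22, 2.79, 2.79, 3.14, 3.14, 3.14].

## Interface

Orientations are given as a unit quaternion [w, x, y, z].
In Python, from rig import env, cams, order gives the robot as it stands.
- The arm moves only by the tool jog_arm, never from a script. Its argument "targets" is a list of rows, each a list of 3 entries, a list of its own where there are three numbers: the shift along the world's x, y, z in cm, then the turn about the world's z in rad, then the finger opening in cm, from 0 to 8.54. A call has 1 to 20 rows; each row shifts and turns the commanded pose from where the row before left it; what a row does not reach is not made up. A row lasts 1/8 s, in which the tool goes at most 62.5 mm and 10.7 degrees, less where a joint would pass 70% of its speed; a pose out of reach is approached as far as the arm can. A call is refused whole if a number of a shift passes 6.25 or a number of a turn 0.188, either way. A call with a gripper value outside its range is refused whole. The fingers move at their own pace and stop on an object; "force" is the grip in N (left out, the last holds). Time passes only in rows, so rows that do not move let the fingers close. It gives the time, the measured TCP pose, the force, the opening and the grip force at its end, in the units of the state.
- env.read_state(): the state, without advancing time (a new reading comes with each control period).
- cams.camera(name): name is "side" or "top"; returns a dict with "frame" (480x640x3 uint8, red, green, blue), "z_map" (480x640 float32, m along the optical axis (not along the pixel's ray), 0 where there is no reading), "fx", "fy", "cx", "cy" (pixels), "position" and "orientation" of the camera in the world. Camera axes: x right, y up, looking along -z (the intrinsics and any distortion apply to the point x, -y, -z); pixel columns grow to the right and rows downward; lengths in m; the calibration is good to about 2 mm. A picture is of the moment at which its call begins.
- order.close_job(): hands the job in; it is judged then, once.
The state is a dict: "time_s": time; "q": joint angles; "qvel": joint speeds; "tau": joint torques, N m; "eef_pos": TCP position; "tool_rot": TCP orientation; "force": force on the tool from outside, world axes, zero at the start; "torque": the same for the moment, N m; "grip_width": finger opening in m; "grip_force": force on a finger pad.
Only numpy, scipy, OpenCV 4.12 (cv2) and the standard library are available. Lean on these libraries where they do the work, as an engineer would, in place of code of your own. Each camera call takes 0.05 s, during which the arm holds its last target. There are 200 camera calls.

## Task

The operator needs the red tray with the rejected cassette within reach: get a fingertip over behind its far edge and drag it along the worktop, without lifting it, into the U-shaped bay of yellow tape in front of it, until its near edge stands on the bay's front strip, midway between the two side strips and about square to them. Move it from the far edge only, keep the cassette in it, and leave the green parts bin where it is.

Things in the scene. Friction and masses are not known exactly. Their poses are not given: they have to be found in the camera images.
- red_tray: Open red tray on the free worktop, with a cassette in it; 110 (x) x 150 (y) x 40 (z) mm over the rim, 0.2 to 0.45 kg, loose. Origin: centre of its underside; z up, x away from the robot (start yaw within 11 degrees). Near edge: the 150 mm side at x = -55 mm; far edge at x = +55 mm, both at the rim 40 mm up; walls lean in about 10 mm toward the bottom.
- tape_bay: U-shaped bay of flat yellow tape on the worktop between the tray and the robot, open away from the robot: front strip 20 mm (x) x 220 mm (y), and two side strips 20 mm wide running from it to x = +100 mm, with their middles at y = +-100 mm (180 mm clear between them). No height. Origin: middle of the front strip. x points away from the robot, into the bay; y to the left.
- cassette_center (a point): Cream test cassette, 20 x 70 x 5 mm, lying loose on the floor of the red tray; the point is its centre, y along its length.
- green_bin: Small open green parts bin, 125 (x) x 100 (y) x 58 (z) mm, loose, standing left or right of the red tray. Origin: centre of its underside. A bystander.

How it is judged:
At the end, for the whole second after the job is handed in: The red tray stands flat and still in the bay: near rim edge within 16 mm of the middle line of the front strip (seen from above), centred between the side strips within 20 mm, square to the bay within 15 degrees; the cassette lies in the tray (x of red_tray in the frame of tape_bay between 0.039 and 0.071 m and y of red_tray in the frame of tape_bay between -0.02 and 0.02 m and angle between the x axis of red_tray and the x axis of tape_bay, either way round below 0.26 rad and angle between red_tray's own z axis and vertical below 0.1 rad and height (world z) of red_tray below 0.006 m and linear speed of red_tray below 0.01 m/s and x of cassette_center in the frame of red_tray between -0.055 and 0.055 m and y of cassette_center in the frame of red_tray between -0.075 and 0.075 m and height (world z) of cassette_center below 0.045 m); the robot touches nothing.
It fails at once if the red tray is lifted (15 mm or more) or tipped (0.25 rad or more) (height (world z) of red_tray above 0.015 m or angle between red_tray's own z axis and vertical above 0.25 rad).
It fails at once if the fingers push the red tray while the hand is over its near half (more than 20 mm nearer than its middle) (contact force between the fingers and red_tray above 1 N and x of the grasp point in the frame of red_tray below -0.02 m).
It fails at once if the green bin is moved by more than 20 mm (distance of green_bin from where it was at the start of the episode above 0.02 m).
It also fails if it takes over 32 s, if anything falls off the work surface, if the arm or the gripper's body presses on something with over 40 N, if the wrist force passes 120 N, or if a joint passes its speed limit or range.

## Working session

There is one attempt and no reset: what is moved stays moved. The work goes in short steps, Python scripts to look and compute and a tool call to move; the robot and the scene stay as the last step left them, time stands still between calls to the robot, and variables do not carry over. Pictures are saved under pics/ and viewed, at most 10 in all, crops included, and the job is handed in when it is done.

Besides the shell and the picture viewer there is one more tool, called after "Request:" by a JSON object that holds its "api" and its "payload", one argument or row to a line. jog_arm: Moves the arm, as the interface text tells. Its arguments: {"type":"object","properties":{"targets":{"type":"array","items":{"type":"array"}},"force":{"type":"number"}},"required":["targets"]}

```bash
mkdir -p pics; cat > h.py <<'E'
import numpy as np, cv2
from scipy.spatial.transform import Rotation as R
def rot(o):
    o=np.array(o,float)
    return o if o.shape==(3,3) else R.from_quat([o[1],o[2],o[3],o[0]]).as_matrix()
def ray(c,uv):
    uv=np.atleast_2d(uv).astype(float)
    d=np.c_[(uv[:,0]-c['cx'])/c['fx'],-(uv[:,1]-c['cy'])/c['fy'],-np.ones(len(uv))]
    return d@rot(c['orientation']).T
def plane(c,uv,z):
    d=ray(c,uv);p=np.array(c['position']);return p+d*((z-p[2])/d[:,2])[:,None]
def depth(c,uv):
    uv=np.atleast_2d(uv).astype(int);return np.array(c['position'])+ray(c,uv)*c['z_map'][uv[:,1],uv[:,0]][:,None]
E
python3 - <<'E'
from rig import env,cams
import cv2
for n in("top","side"):
    c=cams.camera(n);cv2.imwrite(f"pics/{n}0.png",c['frame'][:,:,::-1])
    print(n,{k:v for k,v in c.items() if k not in('frame','z_map')})
s=env.read_state();print(s['time_s'],s['eef_pos'],s['tool_rot'],s['force'],s['grip_width'])
E
```

```text
top {'fx': 543.5461612110812, 'fy': 543.5461612110812, 'cx': 322.4283974681272, 'cy': 245.45437562125164, 'position': array([0.33829909, 0.06946571, 0.91661975]), 'orientation': array([ 0.70440103,  0.07272305, -0.05409512, -0.70399166])}
side {'fx': 462.1681170276216, 'fy': 462.1681170276216, 'cx': 319.248850091024, 'cy': 236.24619893596463, 'position': array([ 0.24513156, -0.74238103,  0.37350258]), 'orientation': array([ 0.81525919,  0.56511469, -0.08193129, -0.09635928])}
0.1 [0.14541459 0.63307923 0.21260943] [-2.81969606e-05  1.12632942e-01  9.93636402e-01 -7.21430544e-04] [-0.70229362 -0.94252398 -0.43567254] 0.08521712648921144
```

View pics/top0.png

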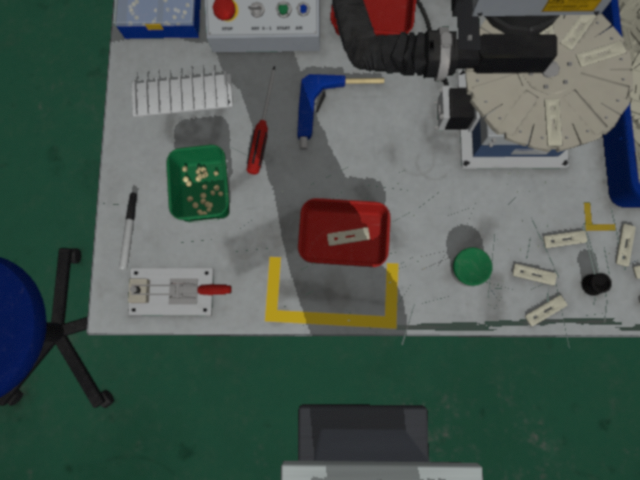

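View pics/side0.png

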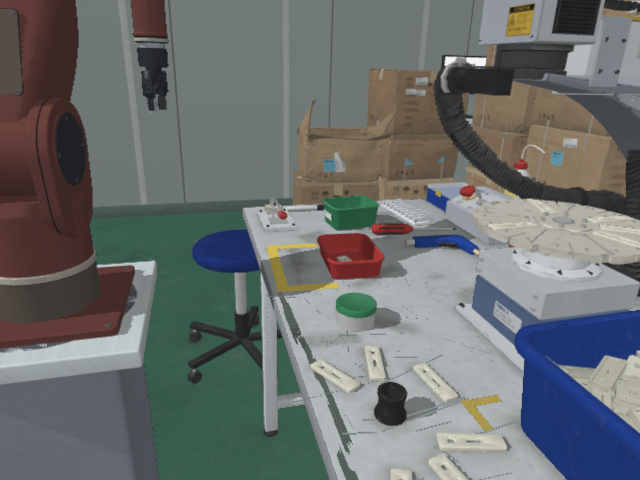

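The top view shows the tray (rim about px 300–390 × 200–265), the bay's tape (268–398 × 258–326), and the green bin at (198,183). An overhead hose and carousel sit further back at (380–550, 40). In the side view the tray is at (350,255), in front of the bay.

```bash
cat >> h.py <<'E'
def mask(c,lo,hi,box):
    h=cv2.cvtColor(c['frame'],cv2.COLOR_RGB2HSV);m=cv2.inRange(h,lo,hi);o=np.zeros_like(m);x0,x1,y0,y1=box;o[y0:y1,x0:x1]=m[y0:y1,x0:x1];return o
def rect(p): 
    r=cv2.minAreaRect((p[:,:2]*1000).astype(np.float32));return r,cv2.boxPoints(r)
def big(m): return max(cv2.findContours(m,cv2.RETR_EXTERNAL,cv2.CHAIN_APPROX_NONE)[0],key=cv2.contourArea)[:,0,:]
def tray(c,box=(250,430,150,335)):
    h=cv2.inRange(cv2.cvtColor(c['frame'],cv2.COLOR_RGB2HSV),(170,120,60),(180,255,255))
    m=cv2.bitwise_or(mask(c,(0,150,60),(6,255,255),box),mask(c,(170,150,60),(180,255,255),box))
    return rect(plane(c,big(m),0.04))
E
python3 - <<'E'
from h import *
from rig import cams
c=cams.camera("top")
print("tray",tray(c))
m=mask(c,(20,120,80),(32,255,255),(250,420,240,340));k=big(m)
r,b=rect(plane(c,k,0));print("tape",r,b)
# strip edges: approx poly corners
a=cv2.approxPolyDP(k.reshape(-1,1,2),4,True)[:,0];print(np.c_[a,plane(c,a,0)[:,:2]*1000].round())
m=mask(c,(45,100,30),(85,255,255),(150,240,130,230));print("bin",rect(plane(c,big(m),.058)))
h=cv2.cvtColor(c['frame'],cv2.COLOR_RGB2HSV)
# height map
v,u=np.mgrid[0:480,0:640];P=depth(c,np.c_[u.ravel(),v.ravel()])
print("rim z",[depth(c,[x])[0].round(3) for x in((345,203),(303,230),(387,232))])
q=P[(P[:,0]>.3)&(P[:,0]<.9)&(abs(P[:,1])<.35)]
for x in np.arange(.3,.9,.05):
    print(round(x,2),[ (lambda s: round(float(s.max())*100) if len(s) else -9)(q[(abs(q[:,0]-x-.025)<.025)&(abs(q[:,1]-y)<.025),2]) for y in np.arange(.3,-.31,-.05)])
E
```

```text
tray (((520.9297485351562, 57.90723419189453), (146.8890838623047, 107.83772277832031), 85.8177261352539), array([[461.7982  , -11.409454],
       [569.34875 , -19.274017],
       [580.0613  , 127.22392 ],
       [472.51074 , 135.08849 ]], dtype=float32))
tape ((425.11431884765625, 78.28500366210938), (220.14381408691406, 109.50457763671875), 86.91546630859375) [[364.51846  -28.681252]
 [473.8644   -34.573616]
 [485.71017  185.25125 ]
 [376.36423  191.14362 ]]
[[269. 258. 483. 185.]
 [265. 320. 378. 190.]
 [395. 328. 365. -27.]
 [397. 264. 473. -33.]
 [387. 264. 473. -16.]
 [385. 315. 386. -11.]
 [278. 310. 395. 168.]
 [280. 258. 483. 167.]]
bin (((600.7222290039062, 299.5670166015625), (126.94902801513672, 98.13992309570312), 6.012442588806152), array([[532.45703, 341.71848],
       [542.7367 , 244.11838],
       [668.9874 , 257.41556],
       [658.70776, 355.01566]], dtype=float32))
rim z [array([0.57 , 0.056, 0.038]), array([0.524, 0.125, 0.035]), array([ 0.519, -0.013,  0.044])]
0.3 [-74, -74, -74, -74, -74, 92, -74, 0, -73, -74, -74, -74, 0]
0.35 [2, 1, 1, 1, 1, 1, 1, 1, 1, 1, 1, 1, 1]
0.4 [5, 6, 1, 1, 1, 1, 1, 1, 3, 4, 4, 1, 1]
0.45 [2, 1, 1, 4, 5, 4, 5, 1, 4, 4, 4, 1, 1]
0.5 [6, 6, 1, 5, 3, 2, 5, 1, 1, 1, 1, 1, 1]
0.55 [2, 6, 1, 4, 5, 5, 4, 1, 1, 1, 1, 1, 1]
0.6 [2, 6, 3, 1, 1, 1, 38, 39, 38, 38, 18, 18, 18]
0.65 [6, 6, 3, 2, 3, 35, 38, 44, 44, 44, 44, 18, 18]
0.7 [1, 1, 3, 3, 3, 31, 29, 38, 38, 18, 19, 19, 18]
0.75 [2, 3, 2, 3, 3, 26, 26, 1, 8, 18, 18, 18, 18]
0.8 [2, 2, 2, 2, 16, 22, 21, 1, 1, 18, -9, 18, 18]
0.85 [9, 10, 11, 8, 16, 17, 4, 4, 0, 0, -9, -9, -9]
0.9 [-9, -9, -9, -9, -9, -9, -9, -9, -9, -9, -9, -9, -9]
```

```bash
python3 - <<'E'
from h import *
from rig import cams
for n in("top","side"):
    c=cams.camera(n)
    v,u=np.mgrid[0:480:1,0:640:1];ok=c['z_map'].ravel()>0;P=depth(c,np.c_[u.ravel(),v.ravel()])[ok]
    P=P[(P[:,2]>.07)&(P[:,2]<.8)&(P[:,0]>.45)&(P[:,0]<1)]
    for y in np.arange(.2,-.15,-.025):
        q=P[abs(P[:,1]-y)<.0125]
        print(n,round(y,3),len(q),*( [np.percentile(q[:,0],1).round(3),q[q[:,0].argsort()[:30:10]].round(3).tolist(), 'minz x<.75',q[q[:,0]<.75,2].min().round(3) if (q[:,0]<.75).any() else None] if len(q)>5 else []))
E
```

```text
top 0.2 191 0.889 [[0.888, 0.204, 0.107], [0.89, 0.196, 0.1], [0.892, 0.201, 0.094]] minz x<.75 None
top 0.175 141 0.895 [[0.894, 0.164, 0.077], [0.899, 0.164, 0.081], [0.902, 0.165, 0.079]] minz x<.75 None
top 0.15 161 0.895 [[0.894, 0.159, 0.077], [0.897, 0.154, 0.075], [0.899, 0.16, 0.077]] minz x<.75 None
top 0.125 175 0.896 [[0.896, 0.126, 0.076], [0.898, 0.125, 0.076], [0.9, 0.121, 0.081]] minz x<.75 None
top 0.1 48 0.905 [[0.905, 0.101, 0.071], [0.911, 0.104, 0.073], [0.915, 0.108, 0.07]] minz x<.75 None
top 0.075 250 0.755 [[0.753, 0.063, 0.223], [0.76, 0.063, 0.239], [0.767, 0.063, 0.231]] minz x<.75 None
top 0.05 1210 0.671 [[0.668, 0.039, 0.307], [0.67, 0.038, 0.324], [0.673, 0.039, 0.299]] minz x<.75 0.231
top 0.025 1212 0.646 [[0.644, 0.013, 0.345], [0.646, 0.014, 0.355], [0.647, 0.013, 0.355]] minz x<.75 0.259
top 0.0 995 0.635 [[0.634, -0.007, 0.354], [0.635, -0.01, 0.351], [0.636, -0.01, 0.352]] minz x<.75 0.295
top -0.025 1104 0.629 [[0.628, -0.03, 0.361], [0.629, -0.034, 0.363], [0.629, -0.036, 0.365]] minz x<.75 0.342
top -0.05 1219 0.626 [[0.625, -0.041, 0.364], [
[... 908 characters left out ...]
.354], [0.653, 0.028, 0.332]] minz x<.75 0.215
side 0.0 662 0.636 [[0.635, -0.006, 0.35], [0.637, -0.005, 0.354], [0.637, -0.009, 0.345]] minz x<.75 0.265
side -0.025 98 0.629 [[0.629, -0.037, 0.354], [0.63, -0.026, 0.36], [0.632, -0.015, 0.362]] minz x<.75 0.333
side -0.05 650 0.626 [[0.625, -0.043, 0.36], [0.627, -0.042, 0.363], [0.627, -0.043, 0.354]] minz x<.75 0.335
side -0.075 700 0.639 [[0.639, -0.076, 0.361], [0.64, -0.077, 0.361], [0.64, -0.071, 0.361]] minz x<.75 0.342
side -0.1 1403 0.64 [[0.639, -0.096, 0.367], [0.64, -0.106, 0.368], [0.64, -0.091, 0.359]] minz x<.75 0.341
side -0.125 2314 0.64 [[0.638, -0.135, 0.343], [0.64, -0.113, 0.35], [0.64, -0.126, 0.357]] minz x<.75 0.172
```

Request:
{"api": "jog_arm", "payload": {
  "targets": [
    [[3.25,-3.4,-0.5],0.012,6.5],
    [[3.25,-3.4,-0.5],0.012,6.5],
    [[3.25,-3.4,-0.5],0.012,6.5],
    [[3.25,-3.4,-0.5],0.012,6.5],
    [[3.25,-3.4,-0.5],0.012,6.5],
    [[3.25,-3.4,-0.5],0.012,6.5],
    [[3.25,-3.4,-0.5],0.012,6.5],
    [[3.25,-3.4,-0.5],0.012,6.5],
    [[3.25,-3.4,-0.5],0.012,6.5],
    [[3.25,-3.4,-0.5],0.012,6.5],
    [[3.25,-3.4,-0.5],0.012,6.5],
    [[3.25,-3.4,-0.5],0.012,6.5],
    [[3.25,-3.4,-0.5],0.012,6.5],
    [[3.25,-3.4,-0.5],0.012,6.5],
    [[0,0,0],0,6.5],
    [[0,0,0],0,6.5]
  ]
}}

```text
time_s: 2.25
eef_pos: [0.6002, 0.1579, 0.1432]
tool_rot: [-0.0, 0.029, 1.0, 0.0]
force: [-0.4, 0.5, 0.2]
grip_width: 0.0647
grip_force: 0.0
```

```bash
python3 - <<'E'
from rig import env,cams
import cv2
for n in("top","side"):
    c=cams.camera(n);cv2.imwrite(f"pics/{n}1.png",c['frame'][:,:,::-1])
s=env.read_state();print(s)
E
```

```text
{'time_s': 2.35, 'q': array([-0.66485278,  0.33252679,  0.41606321,  1.64750522, -0.14323283,
        1.19187776,  1.29899651]), 'qvel': array([-0.00602995, -0.00360194,  0.00076907,  0.00144161,  0.00132876,
        0.00013059,  0.0027843 ]), 'tau': array([ 9.13002100e-01, -5.89372909e+01,  6.77634984e+00, -3.82726514e+01,
        7.28147943e-02, -6.37540303e-03, -3.89735360e-03]), 'eef_pos': array([0.5998488 , 0.15895506, 0.14341924]), 'tool_rot': array([-1.99843851e-04,  2.79491842e-02,  9.99609280e-01,  3.00859509e-04]), 'force': array([-0.42219352, -0.00317015,  0.00769515]), 'torque': array([0.01399322, 0.04823797, 0.00815887]), 'grip_force': 0.0, 'grip_width': 0.06518580134191296}
```

View pics/side1.png

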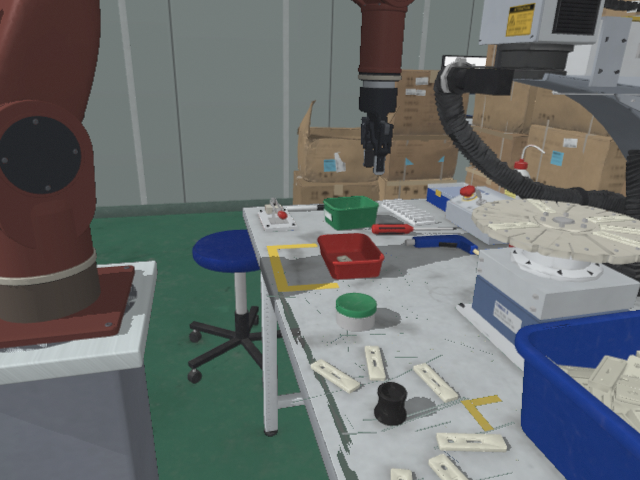

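View pics/top1.png

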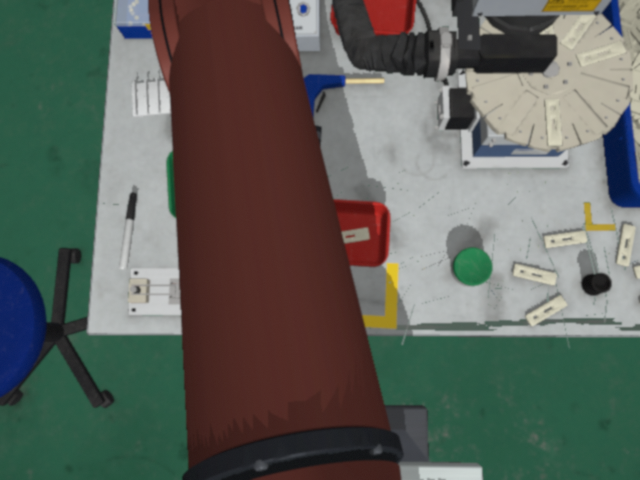

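The side view shows the hand clear at (378,150), left of and behind the tray. In the top view the forearm hides the left part of the tray. I'll check clearance between the arm and the overhead hose by shifting the measured arm points to the planned pose.

```bash
python3 - <<'E'
from h import *
from rig import cams
from scipy.spatial import cKDTree
v,u=np.mgrid[0:480,0:640];uv=np.c_[u.ravel(),v.ravel()]
c={n:cams.camera(n) for n in("top","side")}
old={n:cv2.imread(f"pics/{n}0.png")[:,:,::-1] for n in c}
A=[];O=[]
for n in c:
    P=depth(c[n],uv);ok=c[n]['z_map'].ravel()>0
    ch=(np.abs(c[n]['frame'].astype(int)-old[n]).max(2)>25).ravel()
    near=(abs(P[:,1])<.5)&(P[:,0]>.4)&(P[:,0]<1.0)
    A.append(P[ok&ch&near&(P[:,2]>.13)]);O.append(P[ok&~ch&near&(P[:,2]>.08)&(P[:,1]<.08)&(P[:,0]>.6)])
A=np.vstack(A);O=np.vstack(O);A=A[A[:,1]<.3]
for z in np.arange(.15,.7,.05):
    q=A[abs(A[:,2]-z)<.025]
    if len(q):print(round(z,2),len(q),"x",np.percentile(q[:,0],[1,99]).round(3),"y",np.percentile(q[:,1],[1,99]).round(3))
t=cKDTree(O)
for dx in(-.005,0,.01):
  for dy in(-.07,-.08,-.09,-.1):
    for dz in(0,-.113):
      d,i=t.query(A+[dx,dy,dz]);k=np.argsort(d)[min(20,len(d)-1)];print(dx,dy,dz,d[k].round(3),(A[k]+[dx,dy,dz]).round(3),O[i[k]].round(3))
E
```

```text
0.15 3211 x [0.601 0.808] y [-0.349  0.124]
0.2 11858 x [0.591 0.814] y [-0.353  0.194]
0.25 870 x [0.58  0.728] y [0.051 0.225]
0.3 879 x [0.563 0.673] y [0.019 0.179]
0.35 1308 x [0.558 0.695] y [-0.166  0.165]
0.4 2877 x [0.559 0.676] y [-0.193  0.161]
0.45 2234 x [0.559 0.669] y [-0.192  0.162]
0.5 393 x [0.55  0.638] y [0.108 0.195]
0.55 157 x [0.51  0.583] y [0.091 0.188]
0.6 17909 x [0.425 0.567] y [0.078 0.193]
0.65 12897 x [0.401 0.475] y [0.08  0.156]
-0.005 -0.07 0 0.0 [ 0.678 -0.342  0.175] [ 0.678 -0.342  0.175]
-0.005 -0.07 -0.113 0.01 [ 0.715 -0.307  0.071] [ 0.711 -0.31   0.08 ]
-0.005 -0.08 0 0.0 [ 0.655 -0.255  0.175] [ 0.655 -0.255  0.175]
-0.005 -0.08 -0.113 0.011 [ 0.715 -0.311  0.07 ] [ 0.714 -0.311  0.08 ]
-0.005 -0.09 0 0.0 [ 0.716 -0.339  0.177] [ 0.717 -0.339  0.177]
-0.005 -0.09 -0.113 0.013 [ 0.707 -0.312  0.068] [ 0.706 -0.312  0.08 ]
-0.005 -0.1 0 0.0 [ 0.673 -0.296  0.175] [ 0.673 -0.297  0.175]
-0.005 -0.1 -0.113 0.013 [ 0.718 -0.314  0.069] [ 0.714 -0.311  0.08 ]
0 -0.07 0 0.0 [ 0.642 -0.229  0.178] [ 0.642 -0.229  0.178]
0 -0.07 -0.113 0.01 [ 0.737 -
[... 238 characters left out ...]
 0.013 [ 0.723 -0.302  0.071] [ 0.723 -0.31   0.08 ]
0 -0.1 0 0.0 [ 0.697 -0.261  0.176] [ 0.697 -0.261  0.175]
0 -0.1 -0.113 0.013 [ 0.703 -0.313  0.068] [ 0.702 -0.311  0.08 ]
0.01 -0.07 0 0.0 [ 0.632 -0.267  0.175] [ 0.632 -0.267  0.175]
0.01 -0.07 -0.113 0.01 [ 0.733 -0.309  0.07 ] [ 0.733 -0.31   0.08 ]
0.01 -0.08 0 0.0 [ 0.677 -0.195  0.414] [ 0.677 -0.195  0.415]
0.01 -0.08 -0.113 0.011 [ 0.735 -0.314  0.07 ] [ 0.734 -0.312  0.08 ]
0.01 -0.09 0 0.0 [ 0.68  -0.274  0.172] [ 0.68  -0.274  0.173]
0.01 -0.09 -0.113 0.013 [ 0.73  -0.31   0.068] [ 0.73  -0.312  0.08 ]
0.01 -0.1 0 0.0 [ 0.665 -0.252  0.176] [ 0.665 -0.252  0.176]
0.01 -0.1 -0.113 0.012 [0.642 0.019 0.371] [0.649 0.01  0.367]
```

```bash
python3 - <<'E'
from h import *
from rig import cams
from scipy.spatial import cKDTree
v,u=np.mgrid[0:480,0:640];uv=np.c_[u.ravel(),v.ravel()]
A=[];O=[]
for n in("top","side"):
    c=cams.camera(n);P=depth(c,uv);P=P[(c['z_map'].ravel()>0)&(P[:,0]>.4)&(P[:,0]<.9)&(P[:,2]>.125)]
    A.append(P[(P[:,1]>.08)&(P[:,1]<.3)&(P[:,0]<.75)]);O.append(P[(P[:,1]<.075)&(P[:,0]>.6)&(P[:,1]>-.3)])
A=np.vstack(A);O=np.vstack(O)
for z in np.arange(.15,.6,.05):
    q=A[abs(A[:,2]-z)<.025]
    if len(q):print(round(z,2),len(q),"x",np.percentile(q[:,0],[1,99]).round(3),"y",np.percentile(q[:,1],[1,99]).round(3))
t=cKDTree(O)
for dx in(0,.01):
  for dy in(-.07,-.08,-.09,-.1):
    for dz in(0,-.113):
      d,i=t.query(A+[dx,dy,dz]);k=np.argsort(d)[3];print(dx,dy,dz,d[k].round(3),(A[k]+[dx,dy,dz]).round(3),O[i[k]].round(3))
E
```

```text
0.15 66 x [0.587 0.613] y [0.119 0.199]
0.2 553 x [0.584 0.611] y [0.095 0.215]
0.25 867 x [0.58  0.609] y [0.09  0.225]
0.3 864 x [0.562 0.631] y [0.119 0.179]
0.35 1086 x [0.557 0.633] y [0.116 0.165]
0.4 1218 x [0.559 0.634] y [0.117 0.164]
0.45 1325 x [0.558 0.635] y [0.116 0.165]
0.5 386 x [0.551 0.638] y [0.108 0.196]
0.55 200 x [0.505 0.587] y [0.09  0.189]
0 -0.07 0 0.042 [0.628 0.057 0.355] [0.653 0.025 0.347]
0 -0.07 -0.113 0.036 [0.64  0.05  0.375] [0.655 0.019 0.362]
0 -0.08 0 0.034 [0.628 0.047 0.355] [0.653 0.025 0.347]
0 -0.08 -0.113 0.028 [0.636 0.039 0.371] [0.65  0.018 0.359]
0 -0.09 0 0.027 [0.631 0.04  0.357] [0.647 0.018 0.354]
0 -0.09 -0.113 0.022 [0.628 0.024 0.367] [0.646 0.017 0.357]
0 -0.1 0 0.021 [0.633 0.033 0.353] [0.646 0.019 0.347]
0 -0.1 -0.113 0.016 [0.641 0.022 0.373] [0.648 0.009 0.367]
0.01 -0.07 0 0.036 [0.638 0.057 0.353] [0.653 0.025 0.347]
0.01 -0.07 -0.113 0.032 [0.648 0.049 0.371] [0.655 0.019 0.362]
0.01 -0.08 0 0.028 [0.635 0.045 0.355] [0.653 0.025 0.347]
0.01 -0.08 -0.113 0.024 [0.63  0.033 0.363] [0.646 0.017 0.357]
0.01 -0.09 0 0.021 [0.631 0.031 0.357] [0.646 0.016 0.355]
0.01 -0.09 -0.113 0.016 [0.646 0.029 0.371] [0.655 0.019 0.362]
0.01 -0.1 0 0.014 [0.635 0.025 0.355] [0.646 0.016 0.355]
0.01 -0.1 -0.113 0.011 [0.645 0.021 0.369] [0.649 0.015 0.361]
```

Request:
{"api": "jog_arm", "payload": {
  "targets": [
    [[0.3,-1.5,0],0,6.5],
    [[0,-2.0,0],0,6.5],
    [[0,-2.0,0],0,6.5],
    [[0,-2.0,0],0,6.5],
    [[0,-1.0,0],0,6.5],
    [[0,0,-1.5],0,6.5],
    [[0,0,-2],0,6.5],
    [[0,0,-2],0,6.5],
    [[0,0,-2],0,6.5],
    [[0,0,0],0,6.5]
  ]
}}

```text
time_s: 3.8
eef_pos: [0.6021, 0.0726, 0.0662]
tool_rot: [-0.002, 0.029, 1.0, -0.001]
force: [-0.1, -0.4, 0.6]
grip_width: 0.0649
grip_force: 0.0
```

```bash
python3 - <<'E'
from rig import cams
import cv2
c=cams.camera("side");cv2.imwrite("pics/s2.png",cv2.resize(c['frame'][130:310,260:480,::-1],None,fx=3,fy=3))
E
```

```text
(no output)
```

View pics/s2.png

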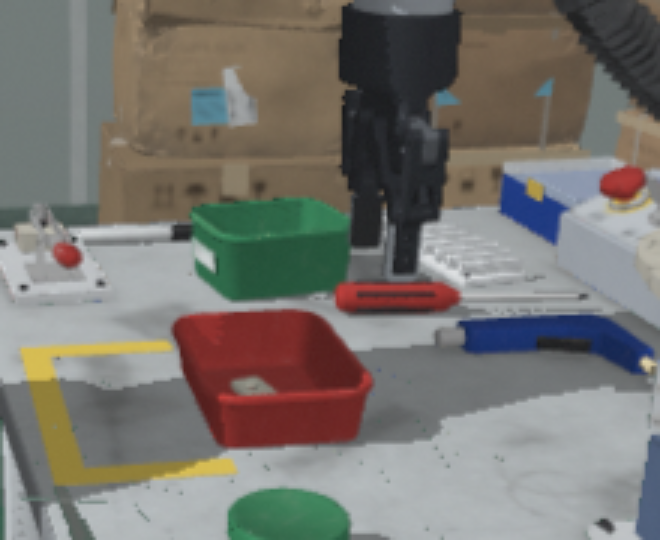

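```bash
cat >> h.py <<'E'
def proj(c,p):
    q=(np.atleast_2d(p)-np.array(c['position']))@rot(c['orientation']);return np.c_[c['cx']-c['fx']*q[:,0]/q[:,2],c['cy']+c['fy']*q[:,1]/q[:,2]]
E
python3 - <<'E'
from h import *
from rig import cams,env
c=cams.camera("side");s=env.read_state();p=s['eef_pos'];print(p)
print("TCP px",proj(c,p),"crop",(proj(c,p)-[260,130])*3)
for uv in((393,219),(393,214),(382,210),(398,200)):print(uv,depth(c,[uv]).round(3))
print("tray corners crop",(proj(c,[[.5693,-.0193,.04],[.4618,-.0114,.04],[.58,.127,.04]])-[260,130])*3)
E
```

```text
[0.60365049 0.07248382 0.06840778]
TCP px [[386.77464816 228.07563757]] crop [[380.32394449 294.22691272]]
(393, 219) [[0.596 0.03  0.102]]
(393, 214) [[0.595 0.03  0.112]]
(382, 210) [[0.605 0.107 0.096]]
(398, 200) [[0.594 0.01  0.145]]
tray corners crop [[381.76911453 390.28863918]
 [209.40785564 398.97574406]
 [316.91370263 308.89014559]]
```

```bash
python3 - <<'E'
from h import *
from rig import cams,env
c=cams.camera("side");print(env.read_state()['eef_pos'])
for u in(383,386,394):
  for v in range(206,228,3):print(u,v,depth(c,[[u,v]])[0].round(3),c['frame'][v,u])
E
```

```text
[0.60404144 0.07253197 0.06898442]
383 206 [0.607 0.107 0.104] [36 38 39]
383 209 [0.606 0.103 0.099] [37 38 40]
383 212 [0.724 0.379 0.001] [145 148 150]
383 215 [0.714 0.355 0.001] [106 109 109]
383 218 [ 0.707  0.337 -0.002] [ 97 100 100]
383 221 [ 0.696  0.31  -0.   ] [96 98 98]
383 224 [0.654 0.211 0.027] [115  61  61]
383 227 [0.652 0.205 0.022] [100  53  52]
386 206 [0.613 0.107 0.104] [37 38 39]
386 209 [0.613 0.106 0.098] [39 41 43]
386 212 [0.733 0.38  0.   ] [143 147 148]
386 215 [ 0.723  0.356 -0.   ] [103 106 105]
386 218 [0.713 0.33  0.   ] [ 98 100 101]
386 221 [0.703 0.306 0.001] [101 105 105]
386 224 [0.661 0.21  0.027] [103  54  56]
386 227 [0.659 0.204 0.022] [101  53  52]
394 206 [0.595 0.027 0.129] [40 42 45]
394 209 [0.597 0.031 0.121] [39 41 45]
394 212 [0.597 0.029 0.116] [39 42 45]
394 215 [0.598 0.03  0.11 ] [38 41 44]
394 218 [0.597 0.028 0.104] [35 38 40]
394 221 [0.6   0.034 0.096] [113 118 124]
394 224 [0.681 0.209 0.026] [99 51 50]
394 227 [0.679 0.202 0.022] [100  52  51]
```

Request:
{"api": "jog_arm", "payload": {
  "targets": [
    [[0,0,-1.3],0,6.5],
    [[0,0,-1.3],0,6.5],
    [[0,0,-1.2],0,6.5],
    [[0,0,0],0,6.5],
    [[0,0,0],0,6.5]
  ]
}}

```text
time_s: 4.58
eef_pos: [0.6037, 0.0724, 0.0305]
tool_rot: [0.0, 0.029, 1.0, -0.0]
force: [0.7, -0.2, 0.3]
grip_width: 0.0648
grip_force: 0.0
```

```bash
python3 - <<'E'
from h import *
from rig import cams,env
c=cams.camera("side");s=env.read_state();print(s['eef_pos'],s['force'])
cv2.imwrite("pics/s3.png",cv2.resize(c['frame'][130:310,260:480,::-1],None,fx=3,fy=3))
for u in(383,386,391,394):
  for v in range(215,250,3):
    p=depth(c,[[u,v]])[0]
    if p[1]<.13: print(u,v,p.round(3),c['frame'][v,u])
E
```

```text
[0.60388586 0.07243961 0.0307876 ] [-0.01167173 -0.22235662 -0.67355444]
383 215 [0.608 0.108 0.085] [36 37 39]
383 218 [0.608 0.106 0.079] [38 39 41]
383 221 [0.609 0.107 0.072] [36 38 39]
383 224 [0.61  0.109 0.064] [37 37 38]
383 227 [0.609 0.105 0.059] [36 38 38]
386 215 [0.615 0.108 0.084] [38 38 40]
386 218 [0.615 0.106 0.078] [48 49 49]
386 221 [0.616 0.107 0.071] [55 57 57]
386 224 [0.616 0.107 0.065] [63 42 43]
386 227 [0.616 0.105 0.059] [63 45 45]
391 215 [0.593 0.033 0.109] [43 45 49]
391 218 [0.591 0.028 0.105] [44 46 50]
391 221 [0.592 0.029 0.099] [37 40 42]
391 224 [0.595 0.035 0.09 ] [47 49 52]
391 227 [0.594 0.031 0.085] [29 31 35]
391 230 [0.595 0.033 0.079] [32 34 36]
391 233 [0.595 0.031 0.073] [33 35 37]
391 236 [0.594 0.027 0.069] [34 37 39]
391 239 [0.597 0.034 0.06 ] [86 89 94]
391 248 [0.642 0.128 0.001] [111 114 115]
394 215 [0.588 0.008 0.117] [40 43 46]
394 218 [0.589 0.011 0.11 ] [40 41 45]
394 221 [0.588 0.008 0.106] [36 37 40]
394 224 [0.597 0.026 0.093] [35 36 39]
394 227 [0.6   0.03  0.086] [37 39 42]
394 230 [0.599 0.028 0.08 ] [36 38 41]
394 233 [0.6   0.028 0.074] [38 40 44]
394 236 [0.602 0.031 0.067] [34 37 40]
394 239 [0.604 0.034 0.059] [ 99 103 108]
394 248 [ 0.649  0.129 -0.   ] [110 114 115]
```

View pics/s3.png

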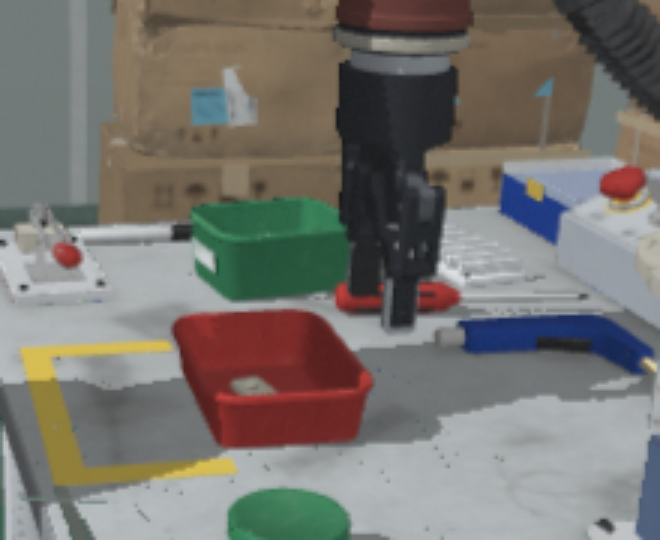

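The crop shows the right fingertip at crop (398,328), about z 0.056, still above the rim (0.04) even though the TCP reads 0.031. I'll trust the camera and go down gently while watching the force.

Request:
{"api": "jog_arm", "payload": {
  "targets": [
    [[0,0,-0.6],0,6.5],
    [[0,0,-0.6],0,6.5],
    [[0,0,-0.3],0,6.5],
    [[0,0,0],0,6.5]
  ]
}}

```text
time_s: 5.12
eef_pos: [0.6033, 0.0724, 0.015]
tool_rot: [-0.0, 0.029, 1.0, -0.0]
force: [0.8, 1.1, 0.6]
grip_width: 0.0651
grip_force: 0.0
```

```bash
python3 - <<'E'
from h import *
from rig import cams,env
c=cams.camera("side");s=env.read_state();print(s['eef_pos'],s['force'])
for u in(388,391,394):
  for v in range(236,262,2):
    p=depth(c,[[u,v]])[0]
    if p[1]<.13: print(u,v,p.round(3),c['frame'][v,u])
E
```

```text
[0.60344228 0.072401   0.01526399] [ 0.35160207  0.14102257 -1.02849969]
388 236 [0.591 0.035 0.066] [110 115 119]
388 238 [0.592 0.036 0.061] [112 117 122]
388 240 [0.593 0.038 0.056] [109 114 119]
388 242 [0.592 0.036 0.053] [105 110 115]
388 244 [0.592 0.035 0.049] [105 109 114]
388 246 [0.593 0.035 0.045] [108 113 118]
388 248 [0.593 0.035 0.041] [114 119 122]
388 250 [0.631 0.118 0.   ] [114 117 118]
388 252 [ 0.627  0.109 -0.   ] [114 118 119]
388 254 [ 0.623  0.1   -0.001] [114 118 119]
388 256 [0.618 0.087 0.   ] [113 116 118]
388 258 [ 0.614  0.078 -0.   ] [113 116 118]
388 260 [0.609 0.066 0.001] [113 116 117]
391 236 [0.594 0.028 0.068] [34 36 40]
391 238 [0.595 0.029 0.064] [36 39 42]
391 240 [0.595 0.029 0.06 ] [35 37 40]
391 242 [0.596 0.03  0.055] [36 38 41]
391 244 [0.596 0.03  0.051] [35 37 40]
391 246 [0.597 0.03  0.047] [70 73 76]
391 248 [0.6   0.037 0.04 ] [113 118 121]
391 250 [0.637 0.116 0.001] [113 117 117]
391 252 [0.633 0.106 0.   ] [114 116 118]
391 254 [0.629 0.097 0.   ] [109 114 120]
391 256 [0.623 0.084 0.001] [113 117 118]
391 258 [ 0.621  0.078 -0.001] [114 118 119]
391 260 [ 0.617  0.068 -0.001] [112 115 116]
394 236 [0.601 0.03  0.067] [36 38 41]
394 238 [0.6   0.027 0.064] [34 36 39]
394 240 [0.602 0.029 0.059] [37 39 42]
394 242 [0.602 0.03  0.055] [36 38 40]
394 244 [0.602 0.029 0.051] [37 37 40]
394 246 [0.604 0.032 0.045] [74 78 82]
394 248 [0.606 0.035 0.04 ] [113 117 120]
394 250 [ 0.645  0.118 -0.001] [114 117 117]
394 252 [0.639 0.106 0.   ] [114 117 118]
394 254 [ 0.636  0.098 -0.001] [114 117 118]
394 256 [ 0.631  0.086 -0.   ] [113 117 118]
394 258 [ 0.628  0.078 -0.001] [114 117 118]
394 260 [ 0.622  0.066 -0.   ] [113 117 118]
```

Request:
{"api": "jog_arm", "payload": {
  "targets": [
    [[0,0,-0.8],0,6.5],
    [[0,0,-0.8],0,6.5],
    [[0,0,-0.6],0,6.5],
    [[0,0,0],0,6.5],
    [[-0.5,0,0],0,6.5],
    [[-0.5,0,0],0,6.5],
    [[-0.5,0,0],0,6.5],
    [[-0.5,0.1,0],0,6.5],
    [[-0.5,0.1,0],0,6.5],
    [[-0.5,0.1,0],0,6.5],
    [[0,0,0],0,6.5]
  ]
}}

```text
time_s: 6.55
eef_pos: [0.573, 0.0757, -0.0066]
tool_rot: [-0.0, 0.029, 1.0, 0.0]
force: [1.1, -0.1, 0.1]
grip_width: 0.065
grip_force: 0.0
```

```bash
python3 - <<'E'
from h import *
from rig import cams,env
c=cams.camera("side");s=env.read_state();print(s['eef_pos'],s['force'])
cv2.imwrite("pics/s4.png",cv2.resize(c['frame'][130:310,260:480,::-1],None,fx=3,fy=3))
E
```

```text
[ 0.57309982  0.07563274 -0.00662446] [-0.19185174  0.10216363 -0.2054296 ]
```

View pics/s4.png

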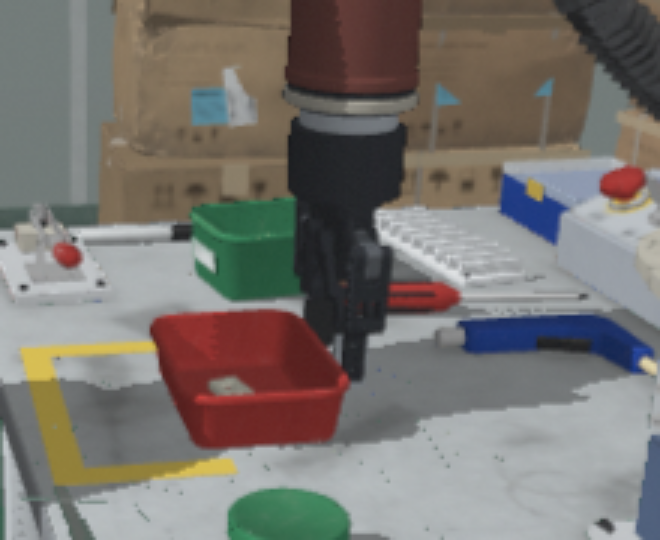

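The crop shows the tray pushed about 24 crop px toward the robot and still flat, with the fingers behind the far rim at (350,365). I'll keep dragging.

Request:
{"api": "jog_arm", "payload": {
  "targets": [
    [[-0.5,0.15,0],0,6.5],
    [[-0.5,0.15,0],0,6.5],
    [[-0.5,0.15,0],0,6.5],
    [[-0.5,0.15,0],0,6.5],
    [[-0.5,0.15,0],0,6.5],
    [[-0.5,0.15,0],0,6.5],
    [[-0.5,0.15,0],0,6.5],
    [[-0.5,0.15,0],0,6.5],
    [[-0.5,0.15,0],0,6.5],
    [[-0.5,0.15,0],0,6.5],
    [[0,0,0],0,6.5]
  ]
}}

```text
time_s: 7.98
eef_pos: [0.5228, 0.0907, -0.0067]
tool_rot: [-0.0, 0.029, 1.0, 0.0]
force: [-0.7, 0.4, -0.4]
grip_width: 0.0651
grip_force: 0.0
```

```bash
python3 - <<'E'
from h import *
from rig import cams,env
s=env.read_state();print(s['eef_pos'],s['force'])
c=cams.camera("side")
red=lambda c:cv2.bitwise_or(mask(c,(0,150,60),(6,255,255),(260,390,200,310)),mask(c,(170,150,60),(180,255,255),(260,390,200,310)))
k=big(red(c)); a=cv2.approxPolyDP(k.reshape(-1,1,2),3,True)[:,0]
P=depth(c,a);print(np.c_[a,(P*1000).round()])
# rim points by depth height
m=red(c);vu=np.argwhere(m>0);P=depth(c,vu[:,::-1]);q=P[(P[:,2]>.033)&(P[:,2]<.045)];print("rim rect",rect(q))
t=cams.camera("top");print("top",tray(t))
cv2.imwrite("pics/t5.png",t['frame'][:,:,::-1])
E
```

```text
[ 0.52282831  0.09071514 -0.00667646] [-0.67459964  0.4386787  -0.42525562]
[[284. 238. 404. 129.  40.]
 [299. 277. 411.  16.   4.]
 [342. 274. 493.   9.   6.]
 [348. 255. 505.  17.  40.]
 [331. 234. 507. 140.  38.]
 [295. 234. 431. 147.  41.]]
rim rect (((454.3721008300781, 74.96044921875), (151.70745849609375, 109.10415649414062), 88.74567413330078), array([[ 3.9817264e+02,  3.1906128e-01],
       [ 5.0725064e+02, -2.0692749e+00],
       [ 5.1057156e+02,  1.4960184e+02],
       [ 4.0149356e+02,  1.5199017e+02]], dtype=float32))
top (((642.20458984375, 207.2165069580078), (18.698833465576172, 40.71737289428711), 89.61489868164062), array([[621.7835 , 198.00414],
       [662.49994, 197.73045],
       [662.6257 , 216.42888],
       [621.90924, 216.70256]], dtype=float32))
```

View pics/t5.png

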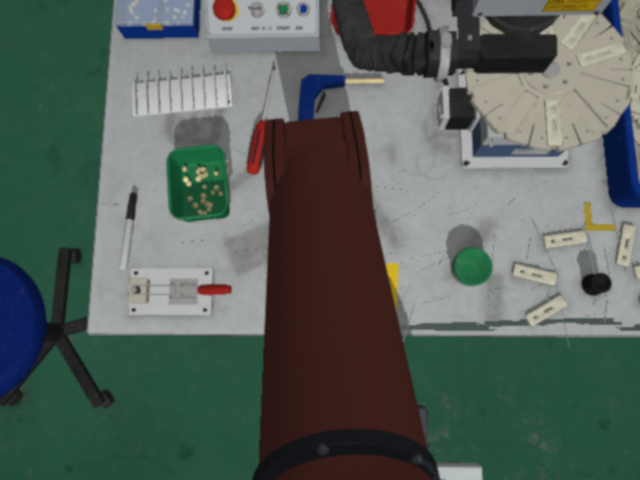

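The top view is blocked by the forearm; the bin at (198,183) hasn't moved. From the side camera the rim measures 152 × 109 mm, which matches the tray, with its centre at (0.454, 0.075). That leaves about 19 mm to drag.

Request:
{"api": "jog_arm", "payload": {
  "targets": [
    [[-0.5,0.1,0],0,6.5],
    [[-0.5,0.1,0],0,6.5],
    [[-0.5,0.1,0],0,6.5],
    [[-0.4,0,0],0,6.5],
    [[0,0,0],0,6.5],
    [[0.8,0,0],0,6.5],
    [[1.2,0,0],0,6.5],
    [[0,0,2],0,6.5],
    [[0,0,3],0,6.5],
    [[0,0,4],0,6.5],
    [[0,0,4],0,6.5],
    [[0,3,2],0,6.5],
    [[0,4,0],0,6.5],
    [[0,4,0],0,6.5],
    [[0,4,0],0,6.5],
    [[0,4,0],0,6.5],
    [[0,4,0],0,6.5],
    [[0,0,0],0,6.5]
  ]
}}

```text
time_s: 10.32
eef_pos: [0.5238, 0.3276, 0.1427]
tool_rot: [-0.0, 0.026, 1.0, 0.0]
force: [-0.5, -0.8, 0.1]
grip_width: 0.0647
grip_force: 0.0
```

```bash
python3 - <<'E'
from h import *
from rig import cams,env
s=env.read_state();print(s['time_s'],s['eef_pos'],s['force'])
c=cams.camera("side");b=(260,390,200,310)
m=cv2.bitwise_or(mask(c,(0,150,60),(6,255,255),b),mask(c,(170,150,60),(180,255,255),b))
vu=np.argwhere(m>0);P=depth(c,vu[:,::-1]);q=P[(P[:,2]>.033)&(P[:,2]<.045)];r=rect(q);print("side",r)
t=cams.camera("top");r2=tray(t);print("top",r2)
for r in(r,r2):
    d=np.array(r[0][0])/1000-[.3804,.0807];print("bay",d@[.9985,-.0538],d@[.0538,.9985])
cv2.imwrite("pics/t6.png",t['frame'][:,:,::-1])
E
```

```text
10.325 [0.5238233  0.32761951 0.14270252] [-0.45388005 -0.76539398  0.12576177]
side (((435.1605529785156, 78.57219696044922), (150.2120361328125, 106.0354232788086), 87.24230194091797), array([[378.5907   ,   6.103958 ],
       [484.50336  ,   1.0023499],
       [491.7304   , 151.04044  ],
       [385.81775  , 156.14204  ]], dtype=float32))
top (((436.8789367675781, 78.46356201171875), (147.01123046875, 106.16838836669922), 86.84193420410156), array([[379.8259  ,   7.994026],
       [485.83304 ,   2.145134],
       [493.93198 , 148.9331  ],
       [387.92484 , 154.78198 ]], dtype=float32))
bay 0.054792887952575677 0.0008215064152526895
bay 0.05651453872619626 0.0008054834667968807
```

View pics/t6.png

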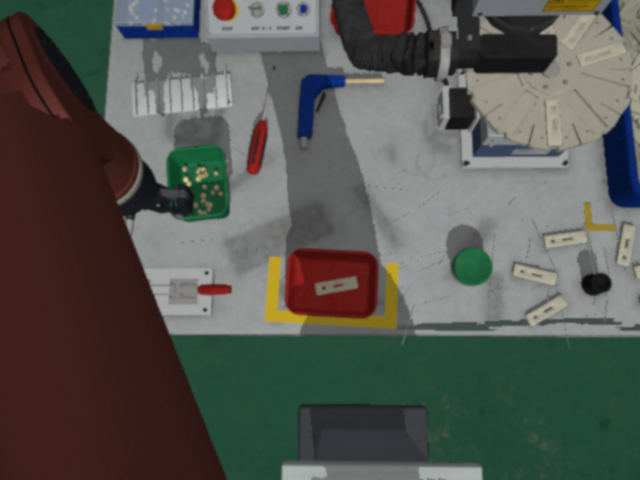

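The tray is centred and square in the bay, with its centre at about (332,284) and its near edge on the front strip. The cassette is inside at (337,286) and the green bin hasn't moved. The hand is clear, so I'm handing in.

```bash
python3 -c "
from rig import order
print(order.close_job())"
```

```text
the job is handed in; nothing more can be done
None
```

I dragged the red tray into the bay and handed the job in at about 10 s: its centre measured 55–57 mm into the bay, 1 mm off the midline and square to within about 1°. The cassette is still in it, the green bin looked unmoved, and the hand-in returned no verdict.

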